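# Seat the optical check plate in the reader and hold it pressed

### The job

Pick up the optical check plate from its stand by its two long edges, without touching the glass on top with the gripper, and slide its nose (the end without the orange stripe) under the reader's hood until the socket beneath it drops over the hidden locating pin and the plate lies flat on the stage. Then press the plate, with the sprung stage under it, fully down, and finish like that: still gripping the plate by its edges and holding the stage down, without letting go. Leave everything else on the bench where it stands.

Things in the scene. Friction and masses are not known exactly. Their poses are not given: they have to be found in the camera images.
- plate_center (a point): Centre (half-way up) of the optical check plate: flat aluminium plate 120 mm long (own x), 50 mm wide (y), 10 mm thick (z up), about 120 g. +x points to the nose; an orange stripe on top marks the tail (-x) end. Starts level on the stand, nose roughly to the robot's left. None while the fingers hold it
- plate: the same plate; origin at the centre of its underside, same axes
- socket (a point): Mouth of the blind round socket in the plate's underside, on its centre line, 42 mm from the plate's centre towards the nose (18 mm from the nose end); 10 mm diameter, 7 mm deep; cannot be seen from above. Plate axes
- glass: Dark glass pane with four coloured squares in the plate's top face, 92 mm (x) by 34 mm (y), centred 2 mm nosewards of the plate's centre: a bare 8 mm margin runs along each long side. Moves with the plate; origin at the plate's underside centre. The gripper must not touch it
- pin (a point): Foot of the hidden steel locating pin, on the top face of the reader's stage, 60 mm above the bench when the stage is up. Pin 8 mm diameter, 5 mm high, its upper 2.5 mm a cone narrowing to 3.6 mm. +x is the direction in which the plate is slid in (roughly to the robot's left), z up. On the seated plate the socket mouth is at this point and plate x lies along this x
- stage_front (a point): Middle of the open (near) end of the sprung stage, on its top face, axes as point pin. The stage: flat steel strip 34 mm wide (y), 8 mm thick, from 105 mm before the pin to 20 mm past it, level. The plate overhangs it 8 mm each side. Below it a column 24 mm wide on a black foot 120 mm wide, 15 mm high: free room for fingertips beside it
- reader: Reader, fixed; origin on the bench below the pin, axes as pin. White hood (blue centre stripe on top) from 18 mm before the pin to 38 mm past it: roof underside 22 mm, top 30 mm above the raised stage; cheeks' inner faces at y = +-28.5 mm (3.5 mm play each side of the plate), outer +-36.5 mm. White housing from 40 to 210 mm past the pin, 190 mm wide, 130 mm high
- stage (a joint): how far the stage is pressed down, m: 0 = up, 0.006 = fully down on its stop. It starts to yield at about 3 N and takes about 10 N to be fully down, plate's weight included
- stand: Grey plate stand, fixed: foot 140 x 70 x 8 mm with two rubber blocks, tops 45 mm above the bench, 32 mm wide (y), 20 mm long, centred at x = +-40 mm. The plate's underside lies on them, long edges overhanging about 9 mm each side with free space below. Origin at the centre of its underside, x along the plate
- reagent: bystander, to be left alone: white bottle with blue cap, 52 mm across, 110 mm tall; origin at the centre of its underside
- amber: bystander, to be left alone: amber jar with black cap, 44 mm across, 85 mm tall; origin at the centre of its underside
- sample: bystander, to be left alone: small clear jar with red cap, 40 mm across, 55 mm tall, standing between the plate stand and the reader; origin at the centre of its underside
- cassette: bystander, to be left alone: flat white test cassette 70 x 22 x 6 mm; origin at the centre of its underside
Mind the look-alikes: they are no part of the job. What is meant by the plate is not turquoise, and is the larger of those in its own colour.

How it is judged:
On the way, in this order (a step that is already met when the one before it is completed fails the run):
1. the plate is lifted clear of its stand, held by the fingers (contact force between the fingers and plate above 2 N and z of plate_center in the frame of stand above 0.065 m), for 0.1 s.
2. the plate has dropped over the pin and lies flat on the stage (horizontal distance between socket and pin below 0.0025 m and z of socket in the frame of pin below 0.0015 m and angle between the x axis of plate_center and the x axis of pin, either way round below 0.08 rad and angle between plate_center's own z axis and vertical below 0.05 rad), for 0.1 s.
At the end, for the whole second after the job is handed in: Socket within 2.5 mm of the pin, 1.5 mm of the stage face; plate level (0.05 rad), in line with the stage (0.08 rad); fingers grip its edges (over 2 N, grasp point under 20 mm above its middle); stage down 4.5 mm or more through the plate (over 4 N), gripper off it; bystanders within 20 mm (all of step 2 and contact force between the fingers and plate above 2 N and z of the grasp point in the frame of plate_center below 0.02 m and value of joint stage above 0.0045 m and contact force between plate and stage above 4 N and contact force between each of the fingers, the arm and stage below 0.5 N and distance of each of reagent, amber, sample, cassette from where it was at the start of the episode below 0.02 m); the arm keeps its last pose, push and grip.
It fails at once if the gripper touches the glass (contact force between any of the fingers, the arm and glass above 0.5 N).
It fails at once if a bystander is knocked (moved over 20 mm) (distance of any of reagent, amber, sample, cassette from where it was at the start of the episode above 0.02 m).
It also fails if it takes over 35 s, if anything falls off the work surface, if the arm or the gripper's body presses on something with over 40 N, if the wrist force passes 120 N, or if a joint passes its speed limit or range.

### The arm

A 7-joint arm with a two-finger parallel gripper is mounted at the origin on the work surface. World frame = base frame: x ahead of the robot, y to its left, z up, the work surface at z = 0. Lengths are in m, angles in rad, forces in N, time in s.
With the tool pointing down it reaches from about 0.375 to 0.925 m from the base axis. Payload 3.1 kg.
Tool frame: the origin (TCP) lies between the finger pads; the fingertips stand 19 mm ahead of it and the grasp point (between the pads) is the TCP; z points along the fingers, y is the direction in which the jaws open and shut (so a half turn about z gives the same grasp; the last joint's range is limited). The gripper opens to 85 mm and grips with 20 to 120 N. Pads are 22 mm wide; open, the fingers measure 114 mm over their backs; the gripper's body (76 mm by 85 mm) begins 54 mm behind the grasp point. The pads swing forward as they close: fully open they stand 13 mm farther back than shut.
Start: joints at [1.144, 0.383, 0.044, 1.598, -0.018, 1.161, -0.05], TCP at [0.21, -0.615, 0.212] pointing down, gripper open.
Joint ranges: [-2.61, 2.61], [-0.41, 2.15], [-1.48, 1.57], [0, 2.5], [-1.57, 4.71], [0.05, 1.97], [-2.85, 2.85]. Speed limits (rad/s): [2.79, 2.79, 3.14, 3.14, 3.14, 3.14, 3.14].

### API

Orientations are given as a unit quaternion [x, y, z, w].
In Python, from bench import move_ptp, movel, move_j, move_gripper, pause, inverse_kinematics, read_camera, camera_params, MotionError, sign_off, look_for, tip_of, read_time_s, read_qpos, read_joint_vel, read_effort, read_eef_pos, read_tcp_rot, read_ft_force, read_ft_torque, read_finger_gap gives the robot as it stands. Calls block until the motion is done:
- move_ptp(position, orientation): joint-space move of the TCP to a pose.
- movel(position, orientation=None, speed=0.15): straight line of the TCP; orientation=None keeps the orientation; speed is the mean speed in m/s.
- move_j(angles): joint-space move.
- move_gripper(opening, effort=None): finger opening in m; effort is the grip in N (None keeps the last); returns when the fingers have stopped.
- pause(seconds).
- inverse_kinematics(position, orientation): joint angles nearest the present ones, or None.
- read_camera(name): name is "scene" or "top" or "wrist"; returns the picture (400x640x3 uint8, red, green, blue); there is no depth.
- camera_params(name): a dict with "K" (3x3 intrinsics, pixels), "camera_from_world" (4x4, takes a point from world to camera coordinates). Camera axes: x right, y down, z forward; pixel columns grow to the right and rows downward; lengths in m; the calibration is good to about 2 mm. A picture is of the moment at which its call begins: read the wrist's pose just before it. camera_params takes no time and is no camera call; for the wrist camera it gives the pose at the moment of the call.
A pose or a line that the arm cannot do raises MotionError and nothing moves.
- sign_off(): hands the job in, once; it reports no verdict.
Trained networks look in the newest picture that a camera, given by its name, has taken for a name from the list of things; names that differ only in an ending like _2 or _b are one class to them, and where a whole thing is asked for, a point or a joint stands for the part that bears it (a point fixed in the world has none). Each returns a list of dicts, best first, with "confidence" (0 to 1); they miss things now and then, are a little off and sometimes report something else, mostly with a low value. They report only what shows in the picture. A call takes as long as a camera call. They do not tell look-alikes from the thing itself.
- look_for(camera, name): "at" ([column, row] in pixels, amid what is visible of it).
- tip_of(camera, name): "at" ([column, row] in pixels: a listed point, or the origin of a listed thing).
Readings, each from a call of its own:
- read_time_s(): time.
- read_qpos(): joint angles.
- read_joint_vel(): joint speeds.
- read_effort(): joint torques, N m.
- read_eef_pos(): TCP position.
- read_tcp_rot(): TCP orientation.
- read_ft_force(): force on the tool from outside, world axes, zero at the start.
- read_ft_torque(): the same for the moment, N m.
- read_finger_gap(): finger opening in m.
Only numpy, scipy, OpenCV 4.12 (cv2) and the standard library are available. Lean on these libraries where they do the work, as an engineer would, in place of code of your own. Each camera call takes 0.05 s, during which the arm holds its last target. There are 200 camera calls.

## Working session

There is one attempt and no reset: what is moved stays moved. The work goes in short steps, each a Python script; the robot and the scene stay as the last script left them, time stands still between calls to the robot, and variables do not carry over. Pictures are saved under pics/ and viewed, about 8 in all and at most 12, crops included, and the job is handed in when it is done.

```bash
mkdir -p pics && ls
python3 - <<'E'
from bench import *
import cv2,numpy as np
for c in ("scene","top"):
    im=read_camera(c); cv2.imwrite(f"pics/{c}0.png",im[:,:,::-1])
    p=camera_params(c); print(c,np.round(p["K"],1).tolist(),np.round(p["camera_from_world"],4).tolist())
    for n in ("plate","plate_center","stage_front","reader","pin","stand","sample","reagent","amber","cassette"):
        print(n,[(np.round(d["at"]).tolist(),round(d["confidence"],2)) for d in tip_of(c,n)][:4])
print(read_time_s(),read_tcp_rot(),read_eef_pos(),read_finger_gap())
E
```

```text
pics
scene [[369.1, 0.0, 319.9], [0.0, 369.1, 207.5], [0.0, 0.0, 1.0]] [[-0.0431, 0.9991, -0.0016, 0.1304], [0.6812, 0.0282, -0.7315, -0.3428], [-0.7308, -0.0326, -0.6818, 1.3211], [0.0, 0.0, 0.0, 1.0]]
plate [([250.0, 183.0], 0.9), ([182.0, 233.0], 0.73), ([260.0, 201.0], 0.66)]
plate_center [([185.0, 234.0], 0.97), ([248.0, 182.0], 0.65), ([261.0, 202.0], 0.62)]
stage_front [([373.0, 207.0], 0.67), ([408.0, 233.0], 0.19)]
reader [([412.0, 235.0], 0.65), ([277.0, 200.0], 0.25)]
pin [([419.0, 215.0], 0.59)]
stand [([262.0, 214.0], 0.82), ([410.0, 316.0], 0.48)]
sample [([341.0, 192.0], 0.75)]
reagent [([340.0, 303.0], 0.89)]
amber [([406.0, 318.0], 0.71)]
cassette [([271.0, 272.0], 0.77)]
top [[464.5, 0.0, 312.7], [0.0, 464.5, 200.4], [0.0, 0.0, 1.0]] [[0.0002, -0.9999, 0.0159, -0.1224], [-0.9841, -0.003, -0.1775, 0.614], [0.1775, -0.0156, -0.984, 0.96], [0.0, 0.0, 0.0, 1.0]]
plate [([398.0, 290.0], 0.81), ([199.0, 209.0], 0.66), ([446.0, 207.0], 0.64), ([374.0, 235.0], 0.61)]
plate_center [([396.0, 294.0], 0.95), ([375.0, 229.0], 0.93), ([443.0, 206.0], 0.76), ([205.0, 216.0], 0.57)]
stage_front [([249.0, 214.0], 0.79)]
reader [([207.0, 213.0], 0.65)]
pin [([201.0, 209.0], 0.96)]
stand [([371.0, 235.0], 0.66)]
sample [([280.0, 279.0], 0.58)]
reagent [([283.0, 133.0], 0.9)]
amber [([226.0, 117.0], 0.91), ([372.0, 234.0], 0.52)]
cassette []
1.1 [ 9.86511769e-01  1.63690347e-01  3.13422393e-06 -1.44940137e-05] [ 0.20991774 -0.61516425  0.21187156] 0.0858086564287518
```

Run:
```python
import cv2
a=cv2.imread("pics/top0.png");cv2.imwrite("pics/top0b.png",cv2.resize(a[80:330,100:500],None,fx=2,fy=2,interpolation=cv2.INTER_CUBIC))
```

```text
(no output)
```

View pics/scene0.png

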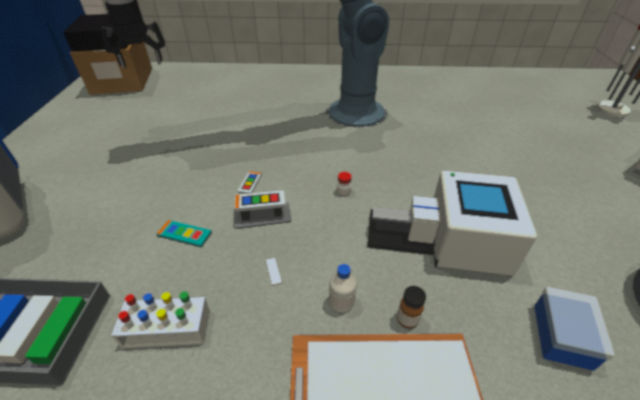

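View pics/top0b.png

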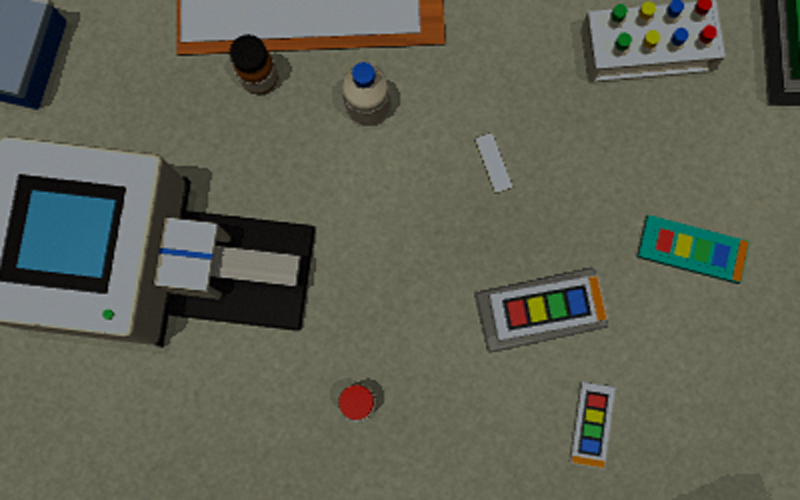

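The candidates in full top-view pixels are the white plate on the grey stand at (371,234), the turquoise plate at (446,204) and a small white plate at (396,292). I choose the white one on the stand because it is the larger of the two white ones. Next I'll move above it for a close wrist view.

```bash
cat > h.py <<'E'
from bench import *
import numpy as np, cv2
def cam(c):
    p=camera_params(c); return np.array(p["K"]),np.array(p["camera_from_world"])
def ray(px,z,KT):
    "pixel(s) -> world points on plane z"
    K,T=KT; R,t=T[:3,:3],T[:3,3]
    px=np.atleast_2d(px).astype(float); d=np.c_[px,np.ones(len(px))]@np.linalg.inv(K).T@R
    o=-R.T@t; return o+d*((z-o[2])/d[:,2])[:,None]
def proj(P,KT):
    K,T=KT; q=(np.atleast_2d(P)@T[:3,:3].T+T[:3,3])@K.T; return q[:,:2]/q[:,2:]
def quat(th): return [np.cos(th/2),np.sin(th/2),0,0]
def solve(p,th):
    "IK for tool x along th or th+pi, choosing the one nearest the present joints"
    q0=np.array(read_qpos()); best=None
    for t in (th,th+np.pi,th-np.pi):
        q=inverse_kinematics(list(p),quat(t))
        if q is not None:
            c=np.abs(np.array(q)-q0).max()
            if best is None or c<best[0]: best=(c,t,np.array(q))
    return best
E
python3 - <<'E'
from h import *
KT=cam("top"); f=lambda a:np.array(a)/2+[100,80]
c=ray(f([(489,293),(598,275),(607,318),(497,343)]),.055,KT); print("plate",c.round(3).tolist())
d=c[0]+c[3]-c[1]-c[2]; th=np.arctan2(d[1],d[0]); pc=c.mean(0); print(pc.round(4),th)
s=ray(f([(299,254),(296,287),(222,247),(220,281)]),.06,KT); print("stage",s.round(3).tolist())
d=s[2:].sum(0)-s[:2].sum(0); ths=np.arctan2(d[1],d[0]); print("front",s[:2].mean(0),ths, "pin by tip", ray((201,209),.06,KT))
for n,px,z in (("sample",f((357,400)),.055),("reag",f((364,73)),.11)): print(n,ray(px,z,KT).round(3))
pin=s[:2].mean(0)+.105*np.array([np.cos(ths),np.sin(ths),0])
K,T=cam("wrist"); print("cam in world",(-T[:3,:3].T@T[:3,3]).round(3), T[:3,:3].round(3).tolist(),K.round(1).tolist())
for nm,p,t in (("plate",pc,th),("stage",pin-.042*np.array([np.cos(ths),np.sin(ths),0]),ths)):
    for dt in (0,np.pi,-np.pi):
        q=inverse_kinematics([p[0],p[1],.2],quat(t+dt)); print(nm,dt,None if q is None else np.round(q,2))
E
```

```text
plate [[0.557, -0.19, 0.055], [0.577, -0.31, 0.055], [0.53, -0.318, 0.055], [0.503, -0.198, 0.055]]
[ 0.5419 -0.2541  0.055 ] 1.7655469746695602
stage [[0.599, 0.016, 0.06], [0.563, 0.018, 0.06], [0.606, 0.099, 0.06], [0.569, 0.1, 0.06]]
front [0.58057586 0.01682979 0.06      ] 1.4876248427504053 pin by tip [[0.5939135  0.12021682 0.06      ]]
sample [[ 0.443 -0.049  0.055]]
reag [[ 0.786 -0.055  0.11 ]]
cam in world [ 0.272 -0.594  0.375] [[0.322, -0.947, 0.0], [-0.914, -0.311, 0.26], [-0.246, -0.084, -0.966]] [[291.3, 0.0, 320.2], [0.0, 291.3, 200.9], [0.0, 0.0, 1.0]]
plate 0 [ 0.72  0.33 -0.43  1.72  0.15  1.12  0.45]
plate 3.141592653589793 [ 0.38  0.3  -0.01  1.74  0.    1.11 -2.58]
plate -3.141592653589793 [ 0.38  0.3  -0.01  1.74  0.    1.11 -2.58]
stage 0 [ 0.38  0.37 -0.72  1.73  0.27  1.14 -0.5 ]
stage 3.141592653589793 [ 0.72  0.6  -1.24  1.71  0.6   1.27  2.4 ]
stage -3.141592653589793 [ 0.72  0.6  -1.24  1.71  0.6   1.27  2.4 ]
```

Run:
```python
from h import *
for nm,p,t in (("stage",[.585,.052,.19],1.488),("plate",[.5419,-.2541,.17],1.7655)):
    try: move_ptp(p,quat(t))
    except MotionError as e: print(e); break
    pause(.3); KT=cam("wrist"); im=read_camera("wrist"); cv2.imwrite(f"pics/w_{nm}.png",im[:,:,::-1])
    np.savez(f"w_{nm}.npz",K=KT[0],T=KT[1]); print(read_eef_pos(),read_time_s(),np.round(read_qpos(),2))
    for n in (("stage_front","pin","reader") if nm=="stage" else ("plate","plate_center","stand")):
        print(n,[(np.round(d["at"],1).tolist(),round(d["confidence"],2)) for d in tip_of("wrist",n)][:3])
```

```text
[0.5850176  0.05180531 0.18997913] 4.15 [ 0.4   0.36 -0.67  1.75  0.25  1.12 -0.44]
stage_front [([315.9, 223.6], 0.7)]
pin []
reader [([322.8, 120.8], 0.88)]
[ 0.54235805 -0.25310358  0.17012491] 5.8333 [ 0.86  0.39 -0.61  1.74  0.25  1.08  0.37]
plate [([347.7, 322.5], 0.86), ([205.8, 202.8], 0.85), ([319.4, 192.1], 0.67)]
plate_center [([316.7, 193.2], 0.97), ([350.0, 324.5], 0.82), ([206.2, 204.2], 0.65)]
stand []
```

View pics/w_stage.png

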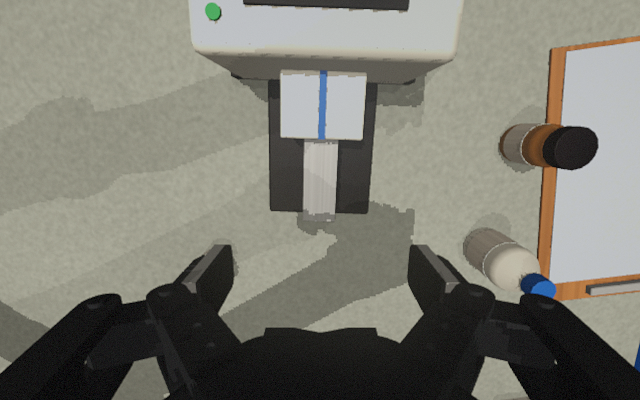

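View pics/w_plate.png

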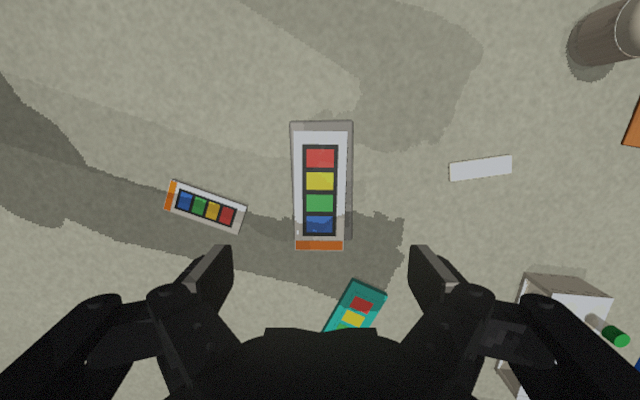

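Wrist views: the chosen plate lies at about (320,190) on its stand with the orange stripe at (320,245). The small white plate is at (206,203) and the turquoise one at (355,310). The stage runs from its front at (319,218) to the hood at (322,105). I'll make one close crop for corner picking.

Run:
```python
import cv2,numpy as np
a=cv2.imread("pics/w_plate.png")[115:260,275:370];b=cv2.imread("pics/w_stage.png")[65:225,262:382]
f=lambda x:cv2.resize(x,None,fx=4-.25*0-.3,fy=3.7,interpolation=cv2.INTER_NEAREST)
A,B=f(a),f(b);c=np.zeros((600,A.shape[1]+B.shape[1]+4,3),np.uint8);c[:min(600,len(A)),:A.shape[1]]=A[:600];c[:min(600,len(B)),A.shape[1]+4:]=B[:600]
print(A.shape,B.shape);cv2.imwrite("pics/crop.png",c)
```

```text
(536, 352, 3) (592, 444, 3)
```

View pics/crop.png

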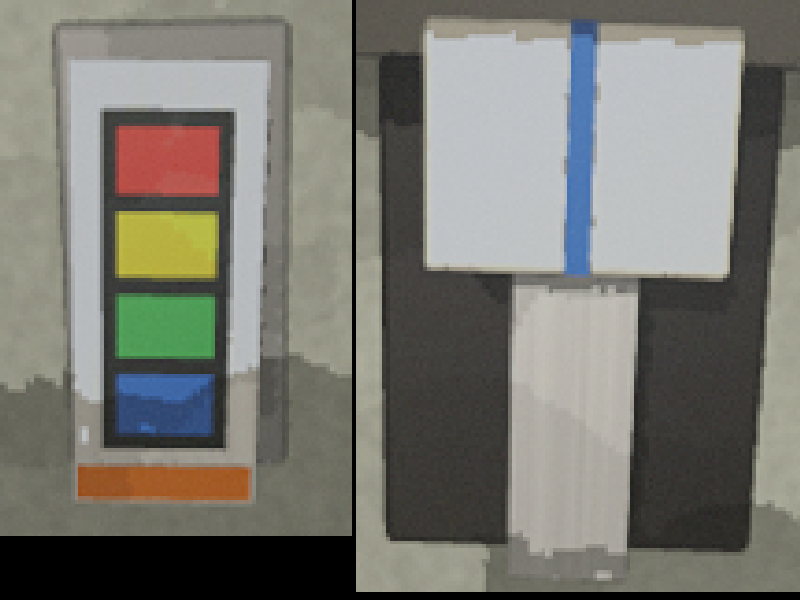

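```bash
cat > fit.py <<'E'
from h import *
from scipy.optimize import least_squares
def fit(M,px,KT,x0):
    "planar pose (x,y,yaw) of model points M (z = world height) from pixels"
    M=np.array(M,float)
    def w(v):
        c,s=np.cos(v[2]),np.sin(v[2]); return np.c_[M[:,:2]@np.array([[c,s],[-s,c]])+v[:2],M[:,2]]
    r=least_squares(lambda v:(proj(w(v),KT)-px).ravel(),x0,loss="soft_l1",x_scale=[.01,.01,.1])
    return r.x,(proj(w(r.x),KT)-px)
E
python3 - <<'E'
from fit import *
ld=lambda n:(lambda d:(d["K"],d["T"]))(np.load(f"w_{n}.npz"))
px=np.array([(68,60),(271,60),(254,502),(75,500),(101,109),(234,111),(224,448),(103,448)])/3.7+[275,115]-.5
M=[(.06,.025,.055),(.06,-.025,.055),(-.06,-.025,.055),(-.06,.025,.055),(.048,.017,.055),(.048,-.017,.055),(-.044,-.017,.055),(-.044,.017,.055)]
v,r=fit(M,px,ld("plate"),[.54,-.25,1.77]); print("plate",v.round(4),r.round(1).tolist())
o=356
px=np.array([(508-o,573),(626-o,578),(513-o,283),(638-o,285),(424-o,269),(728-o,277),(424-o,18),(744-o,28),(577-o,275)])/3.7+[262,65]-.5
KT=ld("stage")
M=[(-.105,.017,.06),(-.105,-.017,.06),(-.018,.017,.06),(-.018,-.017,.06),(-.018,.0365,.09),(-.018,-.0365,.09),(.038,.0365,.09),(.038,-.0365,.09),(-.018,0,.09)]
k=[0,1,4,5,6,7,8]
v,r=fit(np.array(M)[k],px[k],KT,[.59,.12,1.49]); print("pin",v.round(4),r.round(1).tolist())
print(read_eef_pos(), read_tcp_rot())
E
```

```text
plate [ 0.5418 -0.2548  1.7566] [[0.3, -0.1], [-0.8, 0.5], [-0.2, 0.0], [-0.1, 0.1], [0.0, -0.1], [0.2, -0.3], [0.5, 0.1], [-0.0, -0.2]]
pin [0.5919 0.1212 1.4572] [[-0.1, 0.9], [0.1, 0.5], [-0.1, 0.1], [0.2, 0.5], [-0.5, -0.6], [0.4, -0.5], [-0.1, -0.2]]
[ 0.54203757 -0.25388543  0.1700401 ] [ 6.34861919e-01  7.72625614e-01 -8.81719961e-06  6.51801925e-05]
```

Run:
```python
from fit import *
x,y,th=.5418,-.2548,1.7566
u=np.array([np.cos(th),np.sin(th)]); g=np.array([x,y])-.008*u
movel([*g,.12],quat(th),speed=.15); movel([*g,.048],quat(th),speed=.08)
pause(.2); print(read_eef_pos(),read_ft_force())
move_gripper(.03,60); pause(.2); print("gap",read_finger_gap(),read_eef_pos(),read_ft_force())
movel([*g,.125],quat(th),speed=.1); pause(.3)
KT=cam("wrist"); p=read_eef_pos(); im=read_camera("wrist"); cv2.imwrite("pics/held.png",im[:,:,::-1]); np.savez("w_held.npz",K=KT[0],T=KT[1],p=p,q=read_tcp_rot())
print("gap",read_finger_gap(),p,read_ft_force(),read_time_s(),np.round(read_qpos(),2))
print("TCP px",proj(p,KT))
cv2.imwrite("pics/held_c.png",cv2.resize(im[150:390,220:420,::-1],None,fx=2.5,fy=2.5,interpolation=cv2.INTER_NEAREST))
```

```text
[ 0.54383055 -0.26288471  0.04872134] [ 0.10427671 -0.03314764 -0.48426584]
gap 0.029923312233832253 [ 0.54328715 -0.26265292  0.04797893] [ 0.18760062  1.00948363 -0.06701226]
gap 0.029635245947180765 [ 0.54287193 -0.2624626   0.12430914] [ 0.38422419 -0.30784776 -0.00643157] 9.7667 [ 0.85  0.45 -0.59  1.76  0.29  1.01  0.34]
TCP px [[320.56680114 235.84031628]]
```

View pics/held_c.png

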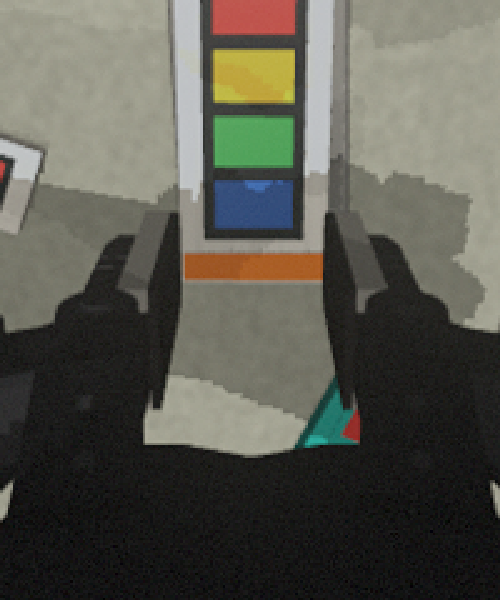

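The gap of 0.030 m and the missing weight show that the plate is not held. It still looks to be on its stand, so I'll check what happened before trying again.

Run:
```python
from h import *
KT=cam("wrist"); np.savez("w_h2.npz",K=KT[0],T=KT[1])
w=read_camera("wrist"); s=read_camera("scene"); 
A=cv2.resize(w[80:280,260:400],None,fx=3,fy=3,interpolation=cv2.INTER_NEAREST)
B=cv2.resize(s[120:270,180:280],None,fx=3.7,fy=4,interpolation=cv2.INTER_CUBIC)
print(A.shape,B.shape); cv2.imwrite("pics/c2.png",np.hstack([A,B])[:,:,::-1])
print(read_finger_gap(),read_ft_force(),read_eef_pos(),read_tcp_rot())
```

```text
(600, 420, 3) (600, 370, 3)
0.029911072086225392 [ 0.89211434 -0.10335842 -0.02527267] [ 0.54321253 -0.26257137  0.12476849] [ 6.38433244e-01  7.69677176e-01  1.12022935e-05 -1.92429218e-04]
```

View pics/c2.png

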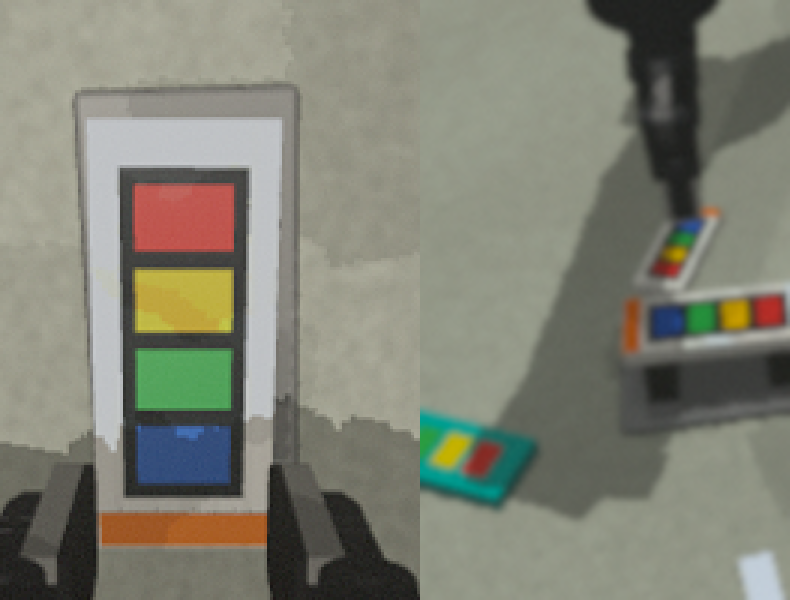

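Run:
```python
from fit import *
ld=lambda n:(lambda d:(d["K"],d["T"]))(np.load(f"w_{n}.npz"))
m=np.array([(.06,.025),(.06,-.025),(-.06,-.025),(-.06,.025),(.048,.017),(.048,-.017),(-.044,-.017),(-.044,.017)])
p1=np.array([(68,60),(271,60),(254,502),(75,500),(101,109),(234,111),(224,448),(103,448)])/3.7+[275,115]-.5
p2=np.array([(86,118),(283,118),(270,546),(99,546),(120,168),(249,168),(243,496),(124,496)])/3+[260,80]-.5
for n,p in (("plate",p1),("h2",p2)):
    for z in (.015,.025,.035,.045,.055,.065):
        v,r=fit(np.c_[m,np.full(8,z)],p,ld(n),[.54,-.25,1.76]); print(n,z,v.round(4),round(float(np.sqrt((r**2).mean())),2))
tips=np.array([(.543,-.2626,z) for z in (.085,.095,.105,.115,.125)])
print("scene proj of TCP column",proj(tips,cam("scene")).round(0).tolist())
print("top-view plate at z", [ray((np.array([547.75,307.25])/2+[100,80]),z,cam("top")).round(4).tolist() for z in (.03,.055)])
print("wrist px of pad tips ±17mm", proj([[.543+s*.017*np.sin(1.757),-.2626-s*.017*np.cos(1.757),z] for z in (.105,.125) for s in (1,-1)],ld("h2")).round(1).tolist())
```

```text
plate 0.015 [ 0.5423 -0.2587  1.7575] 5.75
plate 0.025 [ 0.5422 -0.258   1.7567] 4.39
plate 0.035 [ 0.5421 -0.2573  1.756 ] 2.95
plate 0.045 [ 0.542  -0.2564  1.756 ] 1.5
plate 0.055 [ 0.5418 -0.2548  1.7566] 0.31
plate 0.065 [ 0.5416 -0.2533  1.7555] 1.52
h2 0.015 [ 0.5422 -0.2569  1.7557] 8.11
h2 0.025 [ 0.5421 -0.2565  1.7555] 6.26
h2 0.035 [ 0.5421 -0.2561  1.7554] 4.27
h2 0.045 [ 0.542  -0.2556  1.7554] 2.17
h2 0.055 [ 0.5418 -0.2545  1.7557] 0.28
h2 0.065 [ 0.5415 -0.2535  1.7552] 2.21
scene proj of TCP column [[254.0, 190.0], [254.0, 186.0], [253.0, 183.0], [253.0, 180.0], [252.0, 176.0]]
top-view plate at z [[[0.5444, -0.2577, 0.03]], [[0.5417, -0.254, 0.055]]]
wrist px of pad tips ±17mm [[346.1, 225.0], [295.0, 225.0], [349.0, 236.3], [292.1, 236.3]]
```

The plate hasn't moved: the fit gives 0.3 px residual at z = 0.055. The images show the fingertips about 20 mm behind the reported TCP at a 30 mm gap. The stereo width gives z ≈ 0.145 and the scene view z ≈ 0.14, with the TCP reported at 0.125. So the real fingers sit about 35–40 mm higher than the tool description says, and the jaws closed above the plate. I'll descend further in guarded steps.

Run:
```python
from fit import *
x,y,th=.5418,-.2547,1.7560
u=np.array([np.cos(th),np.sin(th)]); g=np.array([x,y])-.008*u
move_gripper(.085,60)
ok=True
for z in (.05,.03,.02,.012):
    movel([*g,z],quat(th),speed=.12 if z>.04 else .06); f=np.array(read_ft_force()); print(z,read_eef_pos().round(4),f.round(2))
    if np.linalg.norm(f)>4: ok=False; break
if ok: cv2.imwrite("pics/low.png",read_camera("wrist")[130:330,190:450,::-1].repeat(3,0).repeat(3,1))
print(read_time_s())
```

```text
0.05 [ 0.544  -0.2627  0.0505] [0.66 0.51 0.76]
0.03 [ 0.5428 -0.2624  0.0294] [-0.02  0.08  0.06]
0.02 [ 0.5427 -0.2623  0.0193] [ 0.44 -0.15  0.83]
0.012 [ 0.5427 -0.2624  0.0114] [ 0.72  0.22 -0.12]
12.3583
```

View pics/low.png

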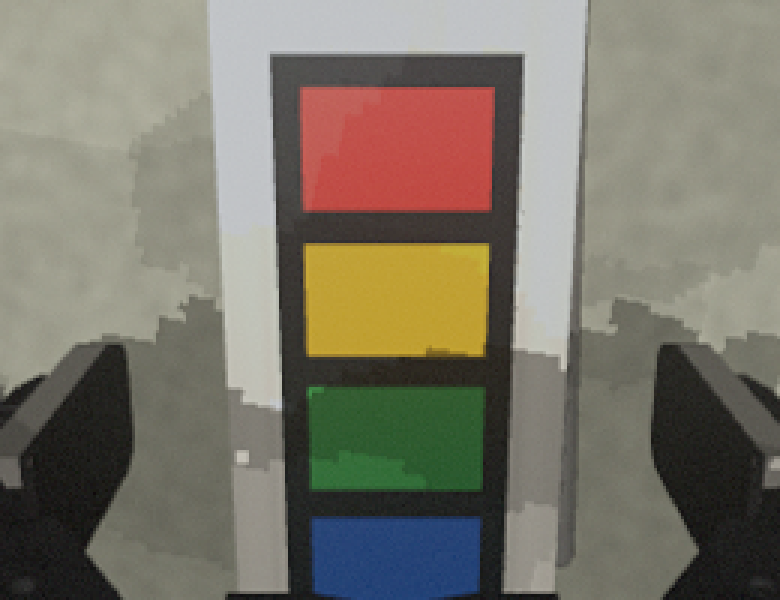

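The tips now straddle the plate's middle, slightly below its top face: the gap measures 527 px against 332 px for the plate's width. I'll close and lift.

Run:
```python
from fit import *
x,y,th=.5418,-.2547,1.7560
u=np.array([np.cos(th),np.sin(th)]); g=np.array([x,y])-.008*u
move_gripper(.04,70); print("gap",read_finger_gap(),read_ft_force().round(2))
if read_finger_gap()>.046:
    movel([*g,.10],quat(th),speed=.1); pause(.2)
    KT=cam("wrist"); p=read_eef_pos(); q=read_tcp_rot(); im=read_camera("wrist"); np.savez("w_held.npz",K=KT[0],T=KT[1],p=p,q=q)
    cv2.imwrite("pics/held2.png",im[20:340,220:420,::-1].repeat(3,0).repeat(3,1)[:960][::1] if 0 else cv2.resize(im[20:320,200:440,::-1],None,fx=2,fy=2,interpolation=cv2.INTER_NEAREST))
    print("gap",read_finger_gap(),p,q,read_ft_force().round(2),read_time_s())
```

```text
gap 0.04864391161774183 [0.12 0.1  1.8 ]
gap 0.048322468077024505 [ 0.54263959 -0.26227152  0.09907722] [ 6.38653452e-01  7.69493994e-01 -1.48007117e-04 -8.59852035e-04] [-0.97  0.36 -1.94] 14.0667
```

View pics/held2.png

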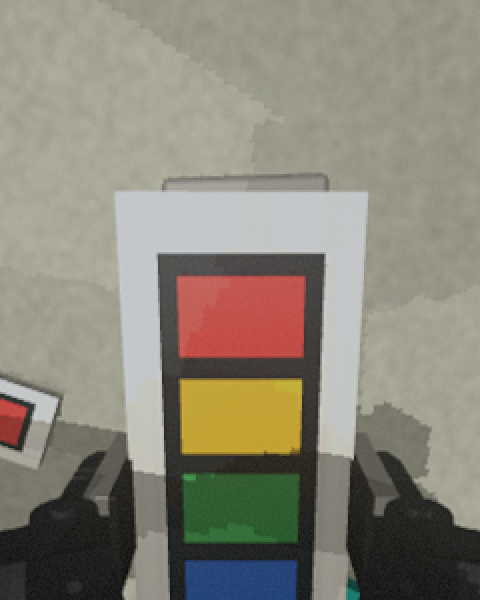

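Run:
```python
from fit import *
from scipy.spatial.transform import Rotation as R
d=np.load("w_held.npz"); KT=(d["K"],d["T"]); p=d["p"]
o=lambda a:np.array(a)/2+[200,20]-.25
px=o([(115,191),(368,192),(158,254),(325,253)]); M=np.array([(.06,.025,.01),(.06,-.025,.01),(.048,.017,.01),(.048,-.017,.01)])
e=o([(130,450),(354,450)])
def W(v,M): return R.from_euler("ZY",[v[3],v[4]]).apply(M)+v[:3]
def res(v,pitch=True):
    v=np.array(v) if pitch else np.r_[v,0]
    r=(proj(W(v,M),KT)-px).ravel()
    for s,q in ((.025,e[0]),(-.025,e[1])):
        a,b=proj(W(v,np.array([(.06,s,.01),(0,s,.01)])),KT); r=np.r_[r,a[0]+(b[0]-a[0])*(q[1]-a[1])/(b[1]-a[1])-q[0]]
    return r
x0=[.543,-.255,.132,1.757]
for pt in (False,True):
    s=least_squares(res,x0+[0]*pt,args=(pt,),x_scale=[.01,.01,.01,.1]+[.1]*pt); v=s.x
    th=v[3]; u=np.array([np.cos(th),np.sin(th)]); n=np.array([-u[1],u[0]])
    print(v.round(4),s.fun.round(1),"underside-TCP z",round(v[2]-p[2],4),"centre-TCP along/across mm",(1e3*(v[:2]-p[:2])@np.c_[u,n]).round(1))
q=d["q"]; Rt=R.from_quat(q).as_matrix(); print("tool yaw",np.arctan2(Rt[1,0],Rt[0,0]),"tool z",Rt[:,2].round(4))
for pos,yaw in (([.585,.05,.12],1.4572),([.58,.0,.12],1.4572)):
    print(np.round(inverse_kinematics(pos,quat(yaw)),2))
print(np.round(read_qpos(),2))
```

```text
[ 0.5412 -0.2542  0.1322  1.7565] [ 0.2  0.4 -0.1 -0.2  0.  -0.4  0.1  0.1 -0.3  0.1] underside-TCP z 0.0332 centre-TCP along/across mm [ 8.2 -0.1]
[ 0.5412 -0.2541  0.1318  1.7565 -0.0115] [ 0.   0.4  0.  -0.2 -0.  -0.3  0.1  0.1 -0.1 -0.1] underside-TCP z 0.0327 centre-TCP along/across mm [ 8.3 -0.1]
tool yaw 1.7560971109676953 tool z [-1.5e-03  9.0e-04 -1.0e+00]
[ 0.36  0.44 -0.63  1.81  0.3   0.99 -0.51]
[ 0.43  0.42 -0.61  1.82  0.29  0.98 -0.41]
[ 0.84  0.49 -0.57  1.78  0.31  0.97  0.33]
```

```bash
cat > ins.py <<'E'
from fit import *
PIN=np.array([.5919,.1212]); TH=1.4572; U=np.array([np.cos(TH),np.sin(TH)]); N=np.array([-U[1],U[0]])
A,H=.0502,.0332
def tcp(s,n,h): return [*(PIN+(s-A)*U+n*N),.06+h-H]   # socket at (s,n) from pin, underside h above raised stage
def go(s,n,h,v=.1): movel(tcp(s,n,h),quat(TH),speed=v)
def st(m=""):
    p=np.array(read_eef_pos()); d=p[:2]-PIN; f=np.array(read_ft_force())
    print(m,"s,n,h mm",(1e3*np.array([d@U+A,d@N,p[2]-.06+H])).round(1),"F s,n,z",np.round([f[:2]@U,f[:2]@N,f[2]],1),"gap",round(read_finger_gap(),4),"t",round(read_time_s(),2)); return f
E
python3 - <<'E'
from ins import *
move_ptp(tcp(-.14,0,.065),quat(TH)); st("pre")
go(-.14,0,.008,.15); pause(.1); st("low")
go(-.07,0,.008,.1); f=st("mid")
if np.hypot(*f[:2])<6:
    go(0,0,.008,.06); pause(.1); st("in")
    KT=cam("wrist"); im=read_camera("wrist"); np.savez("w_in.npz",K=KT[0],T=KT[1])
    cv2.imwrite("pics/in.png",cv2.resize(im[20:320,200:440,::-1],None,fx=2,fy=2,interpolation=cv2.INTER_NEAREST))
E
```

```text
pre s,n,h mm [-141.6   -0.2   64.9] F s,n,z [-0.3 -0.5 -0.4] gap 0.0486 t 14.88
low s,n,h mm [-140.5   -1.4    9.2] F s,n,z [ 0.2 -0.5 -1.5] gap 0.0482 t 15.51
mid s,n,h mm [-71.   -0.    7.9] F s,n,z [-0.2  0.2 -1.9] gap 0.0486 t 16.36
in s,n,h mm [-0.8 -0.1  7.9] F s,n,z [-1.   0.3 -0.9] gap 0.0489 t 17.77
```

View pics/in.png

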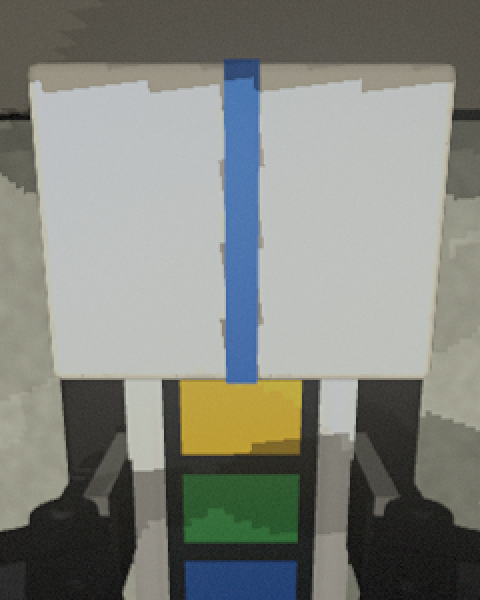

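The plate is under the hood and centred: plate mid-column is about 241 and the blue stripe about 242. I'll refit the hood at close range, then lower under force control.

Run:
```python
from ins import *
d=np.load("w_in.npz"); KT=(d["K"],d["T"])
px=np.array([(55,379),(430,378),(30,66),(455,66),(242,381)])/2+[200,20]-.25
M=[(-.018,.0365,.09),(-.018,-.0365,.09),(.038,.0365,.09),(.038,-.0365,.09),(-.018,0,.09)]
v,r=fit(M,px,KT,[*PIN,TH]); e=v[:2]-PIN; ds,dn=e@U,e@N; print("refit mm",1e3*ds,1e3*dn,"dyaw",v[2]-TH,r.round(1).tolist())
ds,dn=np.clip([ds,dn],-.0015,.0015)
for h in (.0065,.005,.0035,.002,.0005):
    go(ds,dn,h,.03); pause(.1); f=st(f"h{h}")
    if f[2]>7: break
```

```text
refit mm -0.4083843517529077 -0.23183354722656363 dyaw -0.0013054054193128994 [[-0.6, 1.4], [0.4, 1.9], [-2.0, -0.9], [1.9, -1.0], [0.1, 0.4]]
h0.0065 s,n,h mm [-0.4 -0.2  6.4] F s,n,z [-0.2  0.3 -1.8] gap 0.0483 t 18.18
h0.005 s,n,h mm [-0.4 -0.2  4.9] F s,n,z [ 0.   0.1 -1.4] gap 0.0486 t 18.52
h0.0035 s,n,h mm [-0.4 -0.2  3.4] F s,n,z [ 0.6  0.3 -1.2] gap 0.0485 t 18.88
h0.002 s,n,h mm [-0.4 -0.2  2. ] F s,n,z [-0.2 -0.3 -1.5] gap 0.0487 t 19.23
h0.0005 s,n,h mm [-0.3 -0.6  0.8] F s,n,z [-0.6 -0.2  0.4] gap 0.0489 t 19.57
```

Run:
```python
from ins import *
go(-.0004,-.0002,0,.03); pause(.3); st("seat")
for h in (-.001,-.002,-.0035,-.005,-.006,-.0065,-.007,-.008,-.009,-.010):
    go(-.0004,-.0002,h,.02); pause(.1); f=st(f"h{h}")
    if f[2]>18: break
```

```text
seat s,n,h mm [-0.2 -0.6  0.3] F s,n,z [ 0.4 -0.5  2. ] gap 0.0485 t 20.12
h-0.001 s,n,h mm [-0.2 -0.6 -0.8] F s,n,z [ 0.1 -0.4  3.2] gap 0.0487 t 20.48
h-0.002 s,n,h mm [-0.2 -0.6 -1.7] F s,n,z [ 1.4 -0.3  3.8] gap 0.0485 t 20.82
h-0.0035 s,n,h mm [-0.3 -0.6 -3.1] F s,n,z [ 0.3 -0.2  6.1] gap 0.0487 t 21.18
h-0.005 s,n,h mm [-0.3 -0.6 -4.3] F s,n,z [-0.2  0.2  6.9] gap 0.0486 t 21.52
h-0.006 s,n,h mm [-0.3 -0.6 -5.1] F s,n,z [-1.   0.9  8.1] gap 0.0484 t 21.88
h-0.0065 s,n,h mm [-0.3 -0.6 -5.3] F s,n,z [-1.2  1.8 10.2] gap 0.0484 t 22.23
h-0.007 s,n,h mm [-0.3 -0.6 -5.3] F s,n,z [-1.   1.1 12.2] gap 0.0486 t 22.57
h-0.008 s,n,h mm [-0.3 -0.6 -5.4] F s,n,z [-2.   4.6 18.7] gap 0.0484 t 22.93
```

Run:
```python
from ins import *
go(-.0004,-.0002,-.0075,.02); pause(.3); st("final")
im=read_camera("wrist"); s=read_camera("scene")
A=cv2.resize(im[20:320,200:440],None,fx=1.6,fy=1.6,interpolation=cv2.INTER_NEAREST); B=cv2.resize(s[140:260,300:400],None,fx=4,fy=4,interpolation=cv2.INTER_CUBIC)
cv2.imwrite("pics/fin.png",np.hstack([A,B])[:,:,::-1])
```

```text
final s,n,h mm [-0.3 -0.6 -5.3] F s,n,z [-1.3  3.3 15.6] gap 0.0483 t 23.48
```

View pics/fin.png

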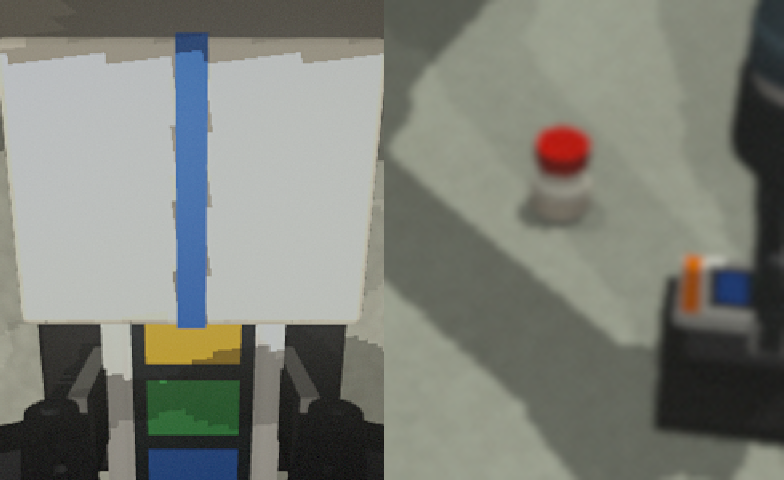

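The plate lies in line under the hood, level on the stage, gripped by its edges. The sample jar is still standing where it was. I'm handing it in.

```bash
python3 -c "
from ins import *
st('pre'); print(sign_off())"
```

```text
pre s,n,h mm [-0.3 -0.7 -5.4] F s,n,z [-1.1  3.3 14.4] gap 0.0487 t 23.57
the job is handed in; nothing more can be done
None
```

I gripped the white plate on the grey stand by its long edges and slid its nose under the hood. I then lowered it over the pin, pressed the stage to its stop, and handed in at about 23.6 s, still gripping and pressing. The handing-in gave no verdict.

**First grasp failed:** the jaws closed above the plate without moving it. The camera images put the real fingertips about 20 mm behind the reported TCP at a 30 mm gap, although the description says they stand 19 mm ahead. I regrasped with the reported TCP about 36 mm lower, and that held. By the images, the real grasp point is then close to the plate's mid-height. If the "grasp point under 20 mm" check uses the reported TCP instead, that point lies about 38 mm below the plate's middle, which also meets the limit.

**Last checks:**
- **Seating:** the plate went down to stage level with no contact at the pin's height, which is what a seated socket does. The reported socket position was 0.3 mm along and 0.7 mm across from the estimated pin.
- **Stage:** first contact came at about 0.5–0.8 mm above the expected level, and the stage stopped hard about 6 mm below that. The final downward push was about 14–16 N, with about 3 N of side force.
- **Grip:** the finger gap was 48.7 mm at 70 N grip.
- **Bystanders:** the sample jar was in its place in the last picture. I did not look at the reagent bottle, amber jar or cassette again at the end, but the arm did not go near them.
- **Glass:** no contact was seen, but the jaws did close just above it in the failed grasp, so I can't rule out a brief touch. The wrist force stayed near 1 N in the readings taken after closing and lifting.

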